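# Shut the mixer cover and hold the bottle down in its sprung ring cradle

### The arm

A 6-joint arm with a two-finger parallel gripper is mounted at the origin on the work surface; the furniture and walls round the work are solid. World frame = base frame: x ahead of the robot, y to its left, z up, the work surface at z = 0. Lengths are in m, angles in rad, forces in N, time in s.
With the tool pointing down it reaches from about 0.375 to 0.9 m from the base axis. Payload 3.1 kg.
Tool frame: the origin (TCP) lies between the finger pads; the fingertips stand 14 mm ahead of it and the grasp point (between the pads) lies 5 mm behind it (robot.finger_overhang is the distance from the TCP to the fingertips, in m); z points along the fingers, y is the line along which they close (so a half turn about z gives the same grasp; the last joint's range is limited). The gripper opens to 87 mm and grips with 3 to 60 N. Pads are 19 mm wide; open, the fingers measure 117 mm over their backs; the gripper's body (75 mm by 190 mm) begins 51 mm behind the grasp point.
Start: joints at [-1.323, 0.527, 1.433, -0, 1.181, -0.178], TCP at [0.259, -0.569, 0.237] pointing down, gripper open.
Joint ranges: [-3.08, 3.08], [-0.75, 2.2], [0.22, 2.44], [-1.43, 4.57], [0, 2.65], [-2.85, 2.85]. Speed limits (rad/s): [2.79, 2.79, 3.14, 3.14, 3.14, 3.14].

### API

Orientations are given as a unit quaternion [x, y, z, w].
In Python, from rig import monitor, cams, workorder, robot gives the robot as it stands.
- The arm moves only by the tool send_rows, never from a script. Its argument "moves" is one flat list of numbers, 7 for each row, row after row: the opening, from 0 (shut) to 1 (fully open), then the shift along the world's x, y, z in cm, then the turn, a rotation vector about the world's x, y, z in rad. A call has 1 to 5 rows; each row is the pose to reach, as a shift and turn from the pose commanded when the call began; what a row does not reach only later rows make up. A row lasts 1/12 s, in which the tool goes at most 41.7 mm and 7.16 degrees, less where a joint would pass 70% of its speed; a pose out of reach is approached as far as the arm can. A call with a gripper value outside its range is refused whole. The fingers move at their own pace and stop on an object; "grip_force" is the grip in N (left out, the last holds). Time passes only in rows, so rows that repeat a pose let the fingers close. It gives the time, the measured TCP pose, the force, the opening and the grip force at its end, in the units of the state.
- monitor.get_obs(): the state, without advancing time (a new reading comes with each control period).
- cams.camera(name): name is "scene" or "top" or "wrist"; returns a dict with "pixels" (400x640x3 uint8, blue, green, red), "range_z" (400x640 float32, m along the optical axis (not along the pixel's ray), 0 where there is no reading), "fovy" (degrees; the focal length in pixels is half the picture's height over the tangent of half this angle, whatever the lens; pixels are square), "cx", "cy" (the principal point, pixels), "dist_coeffs" ([k1, k2, p1, p2, k3] as OpenCV has them; the pictures are not rectified), "rvec" (rotation vector, rad) and "tvec" (3), from world to camera coordinates, as OpenCV has them; the wrist camera has in their place "hand_eye" (4x4, takes a point from camera to tool coordinates, whose origin is the TCP and whose axes are the flange's). Camera axes: x right, y down, z forward; pixel columns grow to the right and rows downward; lengths in m; the calibration is good to about 2 mm. A picture is of the moment at which its call begins: read the wrist's pose just before it.
- workorder.hand_in(): hands the job in; it is judged then, once.
The state is a dict: "time": time; "q": joint angles; "joint_velocities": joint speeds; "joint_torque": joint torques, N m; "position": TCP position; "tool_rot": TCP orientation; "ft_force": force on the tool from outside, world axes, zero at the start; "moment": the same for the moment, N m; "grip_width": finger opening in m; "grip_force": force on a finger pad.
Only numpy, scipy, OpenCV 4.12 (cv2) and the standard library are available. Lean on these libraries where they do the work, as an engineer would, in place of code of your own. Each camera call takes 0.05 s, during which the arm holds its last target. There are 200 camera calls.

### The job

The wood stain in the amber bottle has settled and wants mixing on the grey touch-run mixer, which runs only with its battery compartment shut and only while its cradle is held down. First slide the black cover fully shut over the batteries, then stand the amber bottle upright in the blue sprung ring cradle and press it down until the cradle is at the bottom of its travel; finish while still holding it pressed down. Leave the grey jar where it stands.

Things in the scene. Friction and masses are not known exactly. Their poses are not given: they have to be found in the camera images.
- mixer: grey bench mixer, a box 140 x 160 x 49 mm (x, y, z) fixed to the table; origin at the centre of its underside, z up. Its deck is 49 mm above the table. Seen along its own axes: the cover and battery pocket are on its -y side, the blue ring cradle on its +y side; its -x side (black speed knob and vent) is the front
- rotary_tool: rotary tool on a pole, fixed behind the bottle and jar, an obstacle not to be run into. Its motor hangs at about 33 to 83 mm to -x and 0 to 52 mm to +y of this point, 0.34 to 0.49 m above the table; the thin pole stands 28 mm to -x and 28 mm to -y, 0.53 m tall. Passing from mixer to bottle nearer the robot (x about 0.4) keeps clear of it
- cover (a joint): slide of the black battery cover in m: 0 = fully shut (end stop), grows as it opens, 0.056 = fully open. It stays where it is left; sliding it takes about 2 N. To shut, it moves along the mixer's +x axis by the joint's value
- cover_rib (a point): centre of the orange grip rib that stands up from the cover: 8 mm thick (mixer x, the sliding direction), 34 mm long (mixer y), its top 8 mm above and the cover's upper face 8 mm below this point; axes as the mixer's. The cover is 60 x 58 x 4 mm; rails 6 mm high on the deck run along both sides, 32 mm from the rib's centre
- cradle (a joint): downward travel of the sprung ring cradle in m: 0 = up, 0.014 = bottom of its travel (hard stop). The spring pushes it up again whenever it is let go: it takes about 6 N to start it and 13 N to hold it at the bottom; the bottle's weight alone does not move it
- cradle_seat (a point): centre of the upper face of the floor of the blue ring cradle, on which the bottle's foot stands (76 mm above the table with the cradle up); it moves down with the cradle. The cradle is a round cup, 50 mm bore, 27 mm deep above this point, with a mouth flared to 60 mm inside, 68 mm outside; z up
- bottle_mid (a point): centre of the amber bottle with a yellow cap, loose, upright, about 0.15 kg: round, body 44 mm across, 121 mm tall in all; this point lies on its axis, 60.5 mm above its foot; z points to the cap. The straight body can be gripped up to 85 mm above the foot, the cap (top 16 mm) is 32 mm across
- bottle_foot (a point): the centre of the amber bottle's underside
- jar_mid (a point): centre of the grey jar with a black cap, 56 mm across, 88 mm tall, loose, to be left alone; this point lies on its axis 44 mm above its foot
Mind the look-alikes: they are no part of the job. Leave any red look-alike of the part that bears bottle_mid alone.

How it is judged:
By the outcome, as a careful person would: the job done as asked, in the order asked, and still so for the second after the job is handed in, while the arm keeps its last pose, push and grip.
It also fails if it takes over 61 s, if anything falls off the work surface, if the arm or the gripper's body presses on something with over 40 N, if the wrist force passes 120 N, or if a joint passes its speed limit or range.

## Working session

There is one attempt and no reset: what is moved stays moved. The work goes in short steps, Python scripts to look and compute and a tool call to move; the robot and the scene stay as the last step left them, time stands still between calls to the robot, and variables do not carry over. Pictures are saved under pics/ and viewed, at most 10 in all, crops included, and the job is handed in when it is done.

Besides the shell and the picture viewer there is one more tool, called after "Emit:" as a command line: name --argument value ..., lists and objects as JSON in quotes. send_rows: Moves the arm, as the interface text tells. Its arguments: {"type":"object","properties":{"moves":{"type":"array","items":{"type":"number"}},"grip_force":{"type":"number"}},"required":["moves"]}

```bash
mkdir -p pics; cat > h.py <<'E'
import numpy as np,cv2
from rig import monitor,cams,workorder,robot
from scipy.spatial.transform import Rotation as R
def get(n):
    o=monitor.get_obs(); c=cams.camera(n)
    f=200/np.tan(np.radians(c["fovy"])/2)
    c["K"]=np.array([[f,0,c["cx"]],[0,f,c["cy"]],[0,0,1]])
    if n=="wrist":
        T=np.eye(4);T[:3,:3]=R.from_quat(o["tool_rot"]).as_matrix();T[:3,3]=o["position"]
        c["W"]=T@np.array(c["hand_eye"])
    else:
        r=cv2.Rodrigues(np.array(c["rvec"],float))[0];W=np.eye(4);W[:3,:3]=r.T;W[:3,3]=-r.T@np.array(c["tvec"]).ravel();c["W"]=W
    return c
def pts(c,uv):  # points from depth
    uv=np.atleast_2d(np.array(uv,float));u=cv2.undistortPoints(uv[:,None],c["K"],np.array(c["dist_coeffs"],float))[:,0]
    d=c["range_z"][uv[:,1].astype(int),uv[:,0].astype(int)]
    p=np.c_[u*d[:,None],d];p=p[d>0]
    return p@c["W"][:3,:3].T+c["W"][:3,3]
def plane(c,uv,z):
    uv=np.atleast_2d(np.array(uv,float));u=cv2.undistortPoints(uv[:,None],c["K"],np.array(c["dist_coeffs"],float))[:,0]
    d=np.c_[u,np.ones(len(u))]@c["W"][:3,:3].T;o=c["W"][:3,3]
    return o+d*((z-o[2])/d[:,2])[:,None]
def mask(c,lo,hi):
    return cv2.inRange(cv2.cvtColor(c["pixels"],cv2.COLOR_BGR2HSV),np.array(lo),np.array(hi))
E
python3 - <<'E'
from h import *
a=get("scene");b=get("top")
cv2.imwrite("pics/s.png",a["pixels"]);cv2.imwrite("pics/t.png",b["pixels"])
print(a["W"][:3,3],b["W"][:3,3],monitor.get_obs()["time"])
E
```

```text
[0.21217014 0.58625273 0.89586725] [ 0.37710676 -0.03391977  0.92236125] 0.1
```

View pics/s.png

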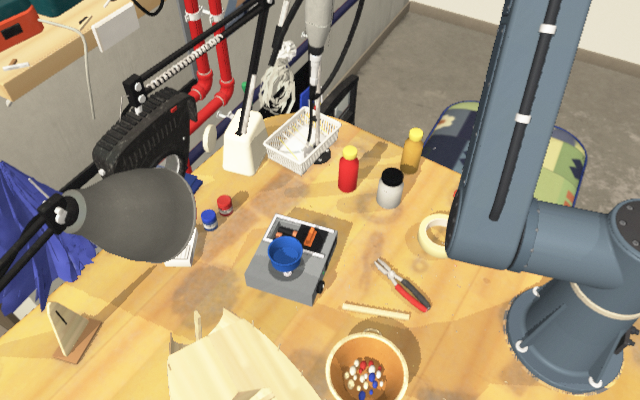

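View pics/t.png

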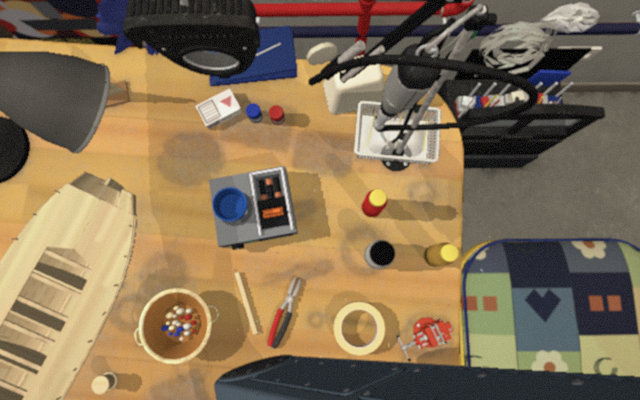

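The scene view shows the mixer at about (290,260), the amber bottle at (412,150), the jar at (390,188) and the red look-alike at (348,170). The top view shows the cradle at (230,205), orange marks at (270,185–212), and the amber bottle at (442,254) near the table edge.

```bash
python3 - <<'E'
from h import *
b=get("top");a=get("scene")
def blobs(c,nm,lo,hi,amin=20):
    n,l,s,ce=cv2.connectedComponentsWithStats(mask(c,lo,hi))
    for i in range(1,n):
        if s[i,4]>=amin:
            v,u=np.where(l==i);p=pts(c,np.c_[u,v]); 
            if len(p): print(nm,ce[i].round(1),s[i,4],np.median(p,0).round(4),p.min(0).round(3),p.max(0).round(3))
for n,c in(("top",b),("scene",a)):
    print(n)
    blobs(c,"blue",(105,150,60),(125,255,255),200)
    blobs(c,"yel",(22,180,150),(32,255,255),60)
    blobs(c,"or",(5,190,150),(14,255,255),30)
# deck: points with z near .049 around
v,u=np.mgrid[150:260,195:310];uv=np.c_[u.ravel(),v.ravel()];d=b["range_z"][uv[:,1],uv[:,0]]
uv=uv[d>0];p=pts(b,uv);k=(abs(p[:,2]-.049)<.008)
m=np.zeros((400,640),np.uint8);m[uv[k][:,1],uv[k][:,0]]=255
cn=max(cv2.findContours(cv2.morphologyEx(m,cv2.MORPH_OPEN,np.ones((5,5))),0,1)[0],key=cv2.contourArea)
w=plane(b,cn[:,0],.049)
r=cv2.minAreaRect((w[:,:2]*1000).astype(np.float32));print(r)
def crop(c,x,y,s,w,h): return cv2.resize(c["pixels"][y:y+h,x:x+w],None,fx=s,fy=s,interpolation=2)
cv2.imwrite("pics/c.png",np.vstack([crop(b,190,150,5,120,58),crop(b,190,208,5,120,52)]))
E
```

```text
top
blue [266.5  61. ] 1231 [0.851  0.0902 0.0163] [ 0.786  0.03  -0.218] [1.062 0.213 0.089]
blue [547.8  76.1] 445 [ 0.976  -0.7182 -0.3119] [ 0.971 -0.79  -0.375] [ 1.009 -0.669 -0.278]
blue [229.5 204.1] 873 [0.5207 0.1531 0.0786] [0.486 0.117 0.072] [0.549 0.181 0.108]
or [272.2 212.4] 77 [0.5061 0.0725 0.0602] [0.5   0.052 0.052] [0.519 0.091 0.073]
scene
blue [285.  252.8] 963 [0.5222 0.1425 0.0852] [0.486 0.114 0.049] [0.563 0.18  0.108]
or [20.  29.2] 661 [0.9405 0.2044 0.4677] [0.935 0.17  0.454] [0.948 0.248 0.493]
or [309.3 238.7] 68 [0.5062 0.08   0.0599] [0.499 0.053 0.053] [0.514 0.09  0.073]
((496.2135925292969, 110.42543029785156), (84.62834167480469, 160.85533142089844), 9.241802215576172)
```

View pics/c.png

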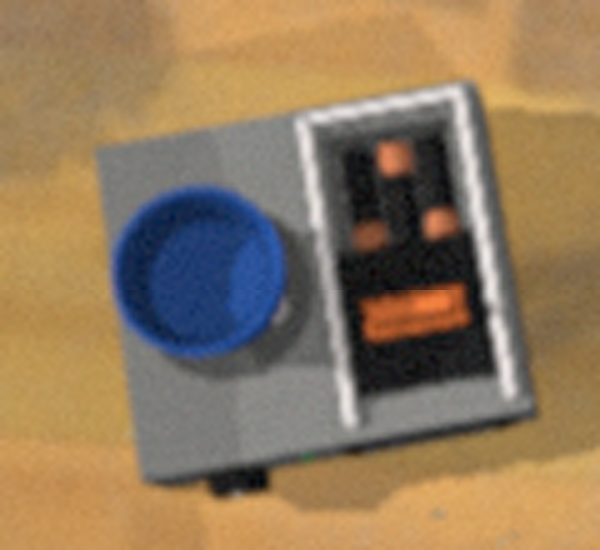

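The crop shows the mixer turned about 9°, with its front towards the robot. The orange rib is at about (415,315) in the crop, on the black cover, and the batteries are exposed behind it at +x.

```bash
python3 - <<'E'
from h import *
o=monitor.get_obs();print(R.from_quat(o["tool_rot"]).as_matrix().round(3).tolist(),o["time"])
b=get("top");a=get("scene")
for n,c,box in(("top",b,(425,235,470,275)),("scene",a,(395,120,430,180))):
    x0,y0,x1,y1=box;v,u=np.mgrid[y0:y1,x0:x1];uv=np.c_[u.ravel(),v.ravel()]
    d=c["range_z"][uv[:,1],uv[:,0]];uv=uv[d>0];p=pts(c,uv)
    k=p[:,2]>.113;q=p[k];print(n,k.sum(),np.median(q,0).round(4),q.min(0).round(3),q.max(0).round(3),((q.min(0)+q.max(0))/2).round(4))
    k=(p[:,2]>.02)&(p[:,2]<.08);q=p[k];print(' body',k.sum(),q.min(0).round(3),q.max(0).round(3))
    hs=cv2.cvtColor(c["pixels"],cv2.COLOR_BGR2HSV);print(hs[254,448] if n=="top" else hs[134,416])
def top(c,box,h):
    x0,y0,x1,y1=box;v,u=np.mgrid[y0:y1,x0:x1];uv=np.c_[u.ravel(),v.ravel()]
    d=c["range_z"][uv[:,1],uv[:,0]];uv=uv[d>0];p=pts(c,uv);q=p[abs(p[:,2]-h)<.006];print(len(q),q.mean(0).round(4),q.min(0).round(3),q.max(0).round(3))
top(b,(360,230,400,275),.088);top(b,(355,185,392,220),.121);
top(b,(205,180,255,230),.103)  # cradle rim
m=mask(b,(100,120,30),(128,255,255));m[:180]=0;m[230:]=0;m[:,:205]=0;m[:,256:]=0
cn=max(cv2.findContours(m,0,1)[0],key=cv2.contourArea);e=cv2.fitEllipse(cn);print(e,plane(b,e[0],.103))
top(b,(255,195,290,225),.073)
top(b,(380,145,420,175),.02)
E
```

```text
[[0.91, 0.414, -0.0], [0.414, -0.91, 0.001], [0.0, -0.001, -1.0]] 0.2
top 252 [ 0.422  -0.2596  0.1212] [ 0.407 -0.276  0.113] [ 0.437 -0.245  0.126] [ 0.4221 -0.2604  0.1194]
 body 152 [ 0.4   -0.262  0.021] [ 0.442 -0.239  0.08 ]
[ 26 145 241]
scene 132 [ 0.4214 -0.2587  0.1198] [ 0.406 -0.278  0.113] [ 0.437 -0.246  0.124] [ 0.4216 -0.262   0.1185]
 body 332 [ 0.399 -0.267  0.02 ] [ 0.442 -0.237  0.08 ]
[ 29 123 254]
499 [ 0.4243 -0.1421  0.0884] [ 0.4   -0.166  0.082] [ 0.448 -0.118  0.093]
229 [ 0.5258 -0.1326  0.1213] [ 0.511 -0.148  0.115] [ 0.541 -0.117  0.126]
317 [0.5207 0.1525 0.1018] [0.486 0.117 0.097] [0.551 0.183 0.107]
((229.51040649414062, 203.9927215576172), (32.754695892333984, 33.579689025878906), 83.46821594238281) [[0.51736668 0.14856963 0.103     ]]
63 [0.5093 0.0722 0.0697] [0.504 0.057 0.067] [0.514 0.089 0.073]
114 [ 0.6358 -0.1961  0.0207] [ 0.621 -0.239  0.014] [ 0.646 -0.154  0.026]
```

Emit:
send_rows --moves '[0, 1.3, 3.9, 0, 0, 0, -0.06, 0, 2.6, 7.8, 0, 0, 0, -0.12, 0, 3.9, 11.7, 0, 0, 0, -0.18, 0, 5.2, 15.6, 0, 0, 0, -0.24, 0, 6.5, 19.5, 0, 0, 0, -0.267]' --grip_force 20

```text
time: 0.72
position: [0.3239, -0.3722, 0.2365]
tool_rot: [0.997, 0.078, 0.0, -0.0]
ft_force: [1.3, -0.2, -0.2]
grip_width: 0.0613
grip_force: 0.0
```

Emit:
send_rows --moves '[0, 1.3, 3.9, 0, 0, 0, 0, 0, 2.6, 7.8, 0, 0, 0, 0, 0, 3.9, 11.7, 0, 0, 0, 0, 0, 5.2, 15.6, 0, 0, 0, 0, 0, 6.5, 19.5, 0, 0, 0, 0]'

```text
time: 1.13
position: [0.389, -0.1771, 0.2368]
tool_rot: [0.997, 0.079, 0.0, 0.0]
ft_force: [0.7, -1.1, 0.3]
grip_width: 0.0283
grip_force: 0.0
```

Emit:
send_rows --moves '[0, 1.3, 3.9, 0, 0, 0, 0, 0, 2.6, 7.8, 0, 0, 0, 0, 0, 3.9, 11.7, 0, 0, 0, 0, 0, 5.2, 15.6, 0, 0, 0, 0, 0, 6.5, 19.5, 0, 0, 0, 0]'

```text
time: 1.55
position: [0.454, 0.0181, 0.2368]
tool_rot: [0.997, 0.08, 0.0, 0.0]
ft_force: [0.4, -0.0, -0.0]
grip_width: 0.0019
grip_force: 0.0
```

Emit:
send_rows --moves '[0, 1, 2.5, -3, 0, 0, 0, 0, 1.9, 4.9, -6, 0, 0, 0, 0, 1.9, 4.9, -9, 0, 0, 0, 0, 1.9, 4.9, -9, 0, 0, 0]'

```text
time: 1.88
position: [0.4695, 0.0668, 0.1423]
tool_rot: [0.997, 0.081, -0.005, -0.001]
ft_force: [-1.4, 0.2, 0.1]
grip_width: 0.0006
grip_force: 0.0
```

```bash
python3 - <<'E'
from h import *
c=get("wrist");cv2.imwrite("pics/w1.png",c["pixels"]);print(monitor.get_obs()["position"])
n,l,s,ce=cv2.connectedComponentsWithStats(mask(c,(3,150,100),(16,255,255)))
for i in range(1,n):
    if s[i,4]>100:
        v,u=np.where(l==i);p=pts(c,np.c_[u,v]);q=p[p[:,2]>.068] if len(p) else p
        r=cv2.minAreaRect((plane(c,np.c_[u,v],.073)[:,:2]*1000).astype(np.float32))
        print(ce[i],s[i],np.median(p,0) if len(p) else 0,q.mean(0) if len(q) else 0,r)
E
```

```text
[0.47047228 0.06589724 0.14443468]
[322.66473988  78.12716763] [315  70  15  16 173] [0.57666607 0.08404731 0.03488413] 0 ((571.2869873046875, 84.6468505859375), (10.092448234558105, 10.131482124328613), 9.291708946228027)
[305.24401914 116.83253589] [298 110  15  15 209] [0.54302046 0.09471915 0.03523085] 0 ((542.2194213867188, 92.64950561523438), (10.019960403442383, 10.438693046569824), 9.252846717834473)
[340.08928571 116.82142857] [333 110  14  15 168] [0.54798046 0.06432837 0.03515243] 0 ((546.3885498046875, 67.34127044677734), (10.07974910736084, 9.70834732055664), 9.925519943237305)
[321.45321993 162.16160389] [299 153  49  20 823] [0.51016394 0.07623707 0.05577259] [0.50829384 0.07713731 0.06934583] ((510.98126220703125, 73.85533142089844), (14.703208923339844, 37.31357192993164), 9.355986595153809)
[121.55223881 298.59701493] [112 287  24  25 134] [0.30587636 0.28347791 0.00569648] 0 ((359.861328125, 233.69119262695312), (27.96207046508789, 11.838993072509766), 32.04380798339844)
[506.60683761 376.5982906 ] [503 368   9  21 117] [ 0.26736615 -0.21057387  0.00493376] [ 0.45220345 -0.01454494  0.1989546 ] ((328.97186279296875, -141.79090881347656), (26.068756103515625, 7.509465217590332), 10.398573875427246)
```

View pics/w1.png

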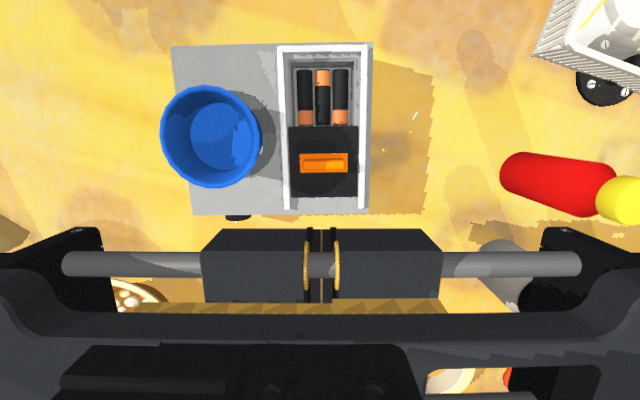

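The wrist view shows the rib at (322,162), straight ahead of the closed fingers, with the rails at columns 285 and 362. I'll descend and push.

Emit:
send_rows --moves '[0, 0, 0.2, -3.6, 0, 0, 0, 0, 0, 0.2, -7.2, 0, 0, 0, 0, 0, 0.2, -7.2, 0, 0, 0, 0, 0, 0.2, -7.2, 0, 0, 0]'

```text
time: 2.27
position: [0.4722, 0.0664, 0.0746]
tool_rot: [0.997, 0.079, -0.002, -0.0]
ft_force: [0.5, -0.5, -0.4]
grip_width: 0.0006
grip_force: 0.0
```

Emit:
send_rows --moves '[0, 1, 0.16, 0, 0, 0, 0, 0, 2, 0.32, 0, 0, 0, 0, 0, 3, 0.48, 0, 0, 0, 0, 0, 4, 0.65, 0, 0, 0, 0, 0, 4.5, 0.73, 0, 0, 0, 0]'

```text
time: 2.68
position: [0.5197, 0.074, 0.0784]
tool_rot: [0.997, 0.079, 0.002, 0.0]
ft_force: [-1.7, 1.3, 1.0]
grip_width: 0.0006
grip_force: 0.9
```

Emit:
send_rows --moves '[0, 0.6, 0.1, 0, 0, 0, 0, 0, 1.2, 0.2, 0, 0, 0, 0, 0, 1.8, 0.3, 0, 0, 0, 0, 0, 2, 0.32, 0, 0, 0, 0, 0, 2, 0.32, 0, 0, 0, 0]'

```text
time: 3.1
position: [0.5392, 0.0776, 0.075]
tool_rot: [0.997, 0.08, 0.001, 0.0]
ft_force: [-0.6, 1.0, -0.9]
grip_width: 0.0005
grip_force: 0.0
```

```bash
python3 - <<'E'
from h import *
c=get("wrist");o=monitor.get_obs();print(o["position"],o["ft_force"]);cv2.imwrite("pics/w2.png",c["pixels"][:300])
E
```

```text
[0.53871345 0.07756332 0.07474657] [-0.70329475 -0.24569148  0.17654575]
```

View pics/w2.png

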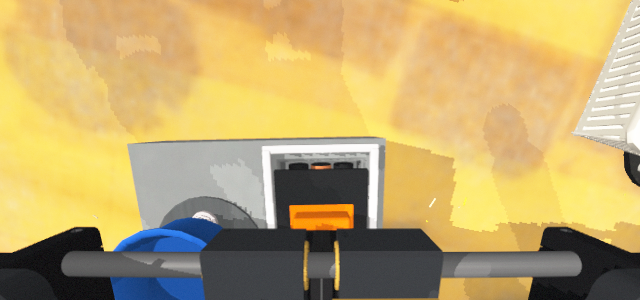

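The view shows the cover mostly shut, its leading edge at row 168 and the stop rail at row 153. I'll continue until force rises.

Emit:
send_rows --moves '[0, 0.5, 0.08, 0, 0, 0, 0, 0, 1, 0.16, 0, 0, 0, 0, 0, 1.3, 0.21, 0, 0, 0, 0, 0, 1.5, 0.24, 0, 0, 0, 0, 0, 1.5, 0.24, 0, 0, 0, 0]'

```text
time: 3.57
position: [0.5475, 0.0797, 0.0739]
tool_rot: [0.997, 0.081, -0.006, -0.0]
ft_force: [-9.5, -2.5, 8.2]
grip_width: 0.0004
grip_force: 5.0
```

Emit:
send_rows --moves '[0, 0.2, 0.03, 0, 0, 0, 0, 0, 0.4, 0.06, 0, 0, 0, 0, 0, 0.5, 0.08, 0, 0, 0, 0, 0, 0.5, 0.08, 0, 0, 0, 0]'

```text
time: 3.9
position: [0.5478, 0.0798, 0.0739]
tool_rot: [0.997, 0.081, -0.012, 0.0]
ft_force: [-17.2, -6.2, 14.9]
grip_width: 0.0004
grip_force: 9.0
```

Emit:
send_rows --moves '[0, -1, -0.16, 0, 0, 0, 0, 0, -2, -0.32, 0, 0, 0, 0, 0, -2, -0.32, 3, 0, 0, 0, 0, -4, -0.6, 6, 0, 0, 0, 0, -6, -1, 9, 0, 0, 0]'

```text
time: 4.32
position: [0.4989, 0.0707, 0.1651]
tool_rot: [0.997, 0.08, 0.001, 0.0]
ft_force: [0.4, 0.1, 0.1]
grip_width: 0.0003
grip_force: 0.0
```

```bash
python3 - <<'E'
from h import *
c=get("wrist");o=monitor.get_obs();print(o["position"],o["ft_force"]);cv2.imwrite("pics/w3.png",c["pixels"][:300])
m=mask(c,(3,150,100),(16,255,255));m[300:]=0
n,l,s,ce=cv2.connectedComponentsWithStats(m)
for i in range(1,n):
    if s[i,4]>100:
        v,u=np.where(l==i);print(ce[i],s[i],np.median(pts(c,np.c_[u,v]),0),cv2.minAreaRect((plane(c,np.c_[u,v],.073)[:,:2]*1000).astype(np.float32)))
m=mask(c,(100,120,30),(128,255,255));cn=max(cv2.findContours(m,0,1)[0],key=cv2.contourArea);e=cv2.fitEllipse(cn);print(e,plane(c,e[0],.103))
v,u=np.where(m>0);p=pts(c,np.c_[u,v]);q=p[abs(p[:,2]-.103)<.006];print(q.min(0),q.max(0))
q=p[abs(p[:,2]-.076)<.005];print(len(q),q.mean(0) if len(q) else 0)
E
```

```text
[0.49600885 0.07066589 0.16975534] [-2.31003867 -1.30646305  1.51059137]
[323.06467662 135.33084577] [298 125  46  20 402] [0.55936489 0.07941875 0.0550815 ] ((561.2845458984375, 82.89158630371094), (15.513023376464844, 37.84833908081055), 9.150410652160645)
((224.0980224609375, 176.15304565429688), (83.2597885131836, 88.61639404296875), 125.4185791015625) [[0.51997643 0.15053859 0.103     ]]
[0.48494289 0.11784513 0.09700086] [0.55144976 0.18398442 0.10512758]
2637 [0.51777066 0.15326282 0.07628438]
```

View pics/w3.png

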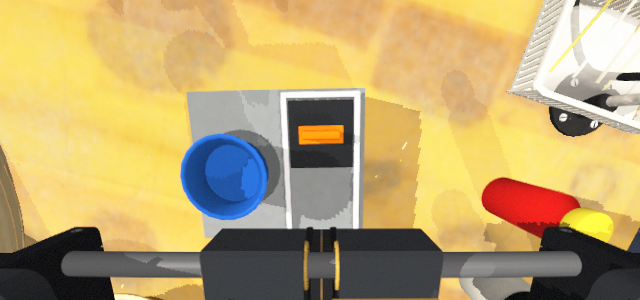

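The cover is now against the back rail (row 99) with no batteries visible, so it is shut. The cradle sits at (224,176), about (0.5185, 0.151). Next is the bottle.

Emit:
send_rows --moves '[1, -1.2, -3, 2, 0, 0, 0, 1, -3, -7, 4, 0, 0, 0, 1, -4.2, -11, 5.5, 0, 0, 0, 1, -5.2, -15, 5.5, 0, 0, 0, 1, -6, -19, 5.5, 0, 0, 0]'

```text
time: 4.78
position: [0.4398, -0.1138, 0.2209]
tool_rot: [0.997, 0.08, 0.002, 0.001]
ft_force: [1.1, -0.9, 0.2]
grip_width: 0.0257
grip_force: 0.0
```

Emit:
send_rows --moves '[1, -0.6, -4, 0, 0, 0, 0, 1, -1.2, -8, 0, 0, 0, 0, 1, -1.5, -12, 0, 0, 0, 0, 1, -1.6, -14.3, 0, 0, 0, 0, 1, -1.6, -14.3, 0, 0, 0, 0]'

```text
time: 5.2
position: [0.4248, -0.2615, 0.2198]
tool_rot: [0.997, 0.077, 0.002, 0.003]
ft_force: [-0.2, 0.2, -0.2]
grip_width: 0.0592
grip_force: 0.0
```

```bash
python3 - <<'E'
from h import *
c=get("wrist");o=monitor.get_obs();print(o["position"],o["ft_force"],o["grip_width"],o["q"]);cv2.imwrite("pics/w4.png",c["pixels"])
m=mask(c,(22,90,150),(34,255,255))
n,l,s,ce=cv2.connectedComponentsWithStats(m)
for i in range(1,n):
    if s[i,4]>300:
        v,u=np.where(l==i);p=pts(c,np.c_[u,v]);q=p[p[:,2]>.11]
        if len(q)>50:print(ce[i],s[i],q.min(0),q.max(0),np.median(q,0))
b=get("top")
v,u=np.mgrid[235:275,425:470];uv=np.c_[u.ravel(),v.ravel()];d=b["range_z"][uv[:,1],uv[:,0]];p=pts(b,uv[d>0]);q=p[(p[:,2]>.115)&(p[:,2]<.127)];print(len(q),q.min(0),q.max(0))
E
```

```text
[ 0.42400702 -0.25831509  0.21944479] [0.78631647 0.84188792 0.66484103] 0.0632887397451666 [-7.72697874e-01  3.78808349e-01  1.77013123e+00  1.02736854e-04
  9.89959602e-01  6.42592466e-01]
[233.46991127 122.77536678] [    0     0   416   252 45532] [ 0.40627545 -0.27614791  0.11003207] [ 0.54150975 -0.11679108  0.29070367] [ 0.51596959 -0.14360737  0.12088193]Traceback (most recent call last):
  File "<stdin>", line 10, in <module>
    return umr_minimum(a, axis, None, out, keepdims, initial, where)
ValueError: zero-size array to reduction operation minimum which has no identity
```

View pics/w4.png

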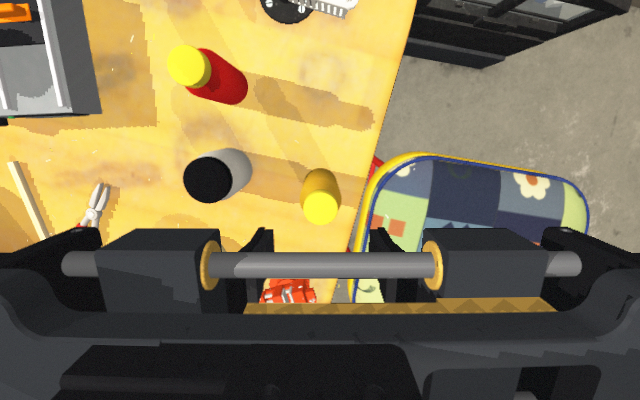

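The amber bottle's cap is centred between the fingers at (321,208). The jar at (208,178) is clear of the left finger. I'll descend and grip.

Emit:
send_rows --moves '[1, 0, 0, -2, 0, 0, 0, 1, 0, 0, -5, 0, 0, 0, 1, 0, 0, -9, 0, 0, 0, 1, 0, 0, -13, 0, 0, 0, 1, 0, 0, -15, 0, 0, 0]'

```text
time: 5.72
position: [0.422, -0.2518, 0.0663]
tool_rot: [0.997, 0.081, -0.002, -0.002]
ft_force: [0.5, -0.2, 0.0]
grip_width: 0.0864
grip_force: 0.0
```

Emit:
send_rows --moves '[1, 0, 0, 0, 0, 0, 0, 0, 0, 0, 0, 0, 0, 0, 0, 0, 0, 0, 0, 0, 0, 0, 0, 0, 0, 0, 0, 0, 0, 0, 0, 0, 0, 0, 0]' --grip_force 45

```text
time: 6.13
position: [0.4243, -0.2556, 0.0712]
tool_rot: [0.997, 0.08, 0.001, 0.001]
ft_force: [0.5, -0.3, 0.8]
grip_width: 0.0683
grip_force: 0.0
```

Emit:
send_rows --moves '[0, 0, 0, 0, 0, 0, 0, 0, 0, 0, 0, 0, 0, 0, 0, 0, 0, 0, 0, 0, 0, 0, 0, 0, 0, 0, 0, 0, 0, 0, 0, 0, 0, 0, 0]'

```text
time: 6.55
position: [0.4237, -0.2555, 0.0699]
tool_rot: [0.997, 0.08, 0.001, 0.001]
ft_force: [0.2, -1.1, 3.0]
grip_width: 0.044
grip_force: 43.4
```

Emit:
send_rows --moves '[0, 0, 0, 2, 0, 0, 0, 0, 0, 0, 5, 0, 0, 0, 0, 0, 0, 9, 0, 0, 0, 0, 0, 0, 13, 0, 0, 0, 0, 0, 0, 14, 0, 0, 0]'

```text
time: 6.97
position: [0.4252, -0.2566, 0.2144]
tool_rot: [0.997, 0.08, 0.003, 0.003]
ft_force: [1.4, 0.0, -2.4]
grip_width: 0.0435
grip_force: 43.4
```

Emit:
send_rows --moves '[0, 0, 2, 0, 0, 0, 0, 0, 0, 5, 0, 0, 0, 0, 0, 0, 8.5, 0, 0, 0, 0, 0, 0.5, 12, 0, 0, 0, 0, 0, 1, 15.5, 0, 0, 0, 0]'

```text
time: 7.38
position: [0.432, -0.0982, 0.209]
tool_rot: [0.997, 0.079, -0.001, -0.001]
ft_force: [1.0, 0.1, -1.2]
grip_width: 0.0434
grip_force: 43.4
```

Emit:
send_rows --moves '[0, 1, 3.5, 0, 0, 0, 0, 0, 2, 7, 0, 0, 0, 0, 0, 3, 10.5, 0, 0, 0, 0, 0, 4, 14, 0, 0, 0, 0, 0, 5, 17, 0, 0, 0, 0]'

```text
time: 7.8
position: [0.4823, 0.0724, 0.2089]
tool_rot: [0.997, 0.08, -0.001, -0.0]
ft_force: [0.2, -0.7, -1.9]
grip_width: 0.0437
grip_force: 43.4
```

Emit:
send_rows --moves '[0, 1.2, 3, 0, 0, 0, 0, 0, 2.4, 5.5, 0, 0, 0, 0, 0, 3.4, 8, 0, 0, 0, 0, 0, 3.6, 8.2, 0, 0, 0, 0, 0, 3.6, 8.2, 0, 0, 0, 0]'

```text
time: 8.22
position: [0.5189, 0.1532, 0.2087]
tool_rot: [0.997, 0.081, -0.001, 0.0]
ft_force: [-0.6, -0.3, -1.7]
grip_width: 0.0434
grip_force: 43.4
```

```bash
python3 - <<'E'
from h import *
o=monitor.get_obs();print(o["position"],o["ft_force"],o["grip_width"],o["time"],R.from_quat(o["tool_rot"]).as_euler("xyz"))
a=get("scene");cv2.imwrite("pics/s2.png",cv2.resize(a["pixels"][100:300,180:420],None,fx=3,fy=3))
# bottle body below the fingers: amber points above cradle
for nm in("scene","top"):
    c=get(nm);v,u=np.mgrid[100:300,180:420] if nm=="scene" else np.mgrid[140:260,190:310];uv=np.c_[u.ravel(),v.ravel()]
    d=c["range_z"][uv[:,1],uv[:,0]];uv=uv[d>0];p=pts(c,uv)
    hs=cv2.cvtColor(c["pixels"],cv2.COLOR_BGR2HSV)[uv[:,1],uv[:,0]]
    k=(np.hypot(p[:,0]-.52,p[:,1]-.151)<.04)&(p[:,2]>.13)&(p[:,2]<.23)&(hs[:,1]>130)&(hs[:,0]<30)
    if k.sum(): print(nm,k.sum(),p[k].min(0),p[k].max(0));q=p[k];np.save(nm+".npy",q)
E
```

```text
[0.51893834 0.15323098 0.2087259 ] [-0.55191467 -0.31657044 -1.74255994] 0.043388533473194414 8.2167 [-3.14154799e+00  1.51648390e-03  1.62601508e-01]
scene 354 [0.49322837 0.13744653 0.14150066] [0.52495442 0.16809423 0.22381992]
top 138 [0.49334766 0.1280492  0.14631602] [0.53096648 0.16940378 0.22974221]
```

View pics/s2.png

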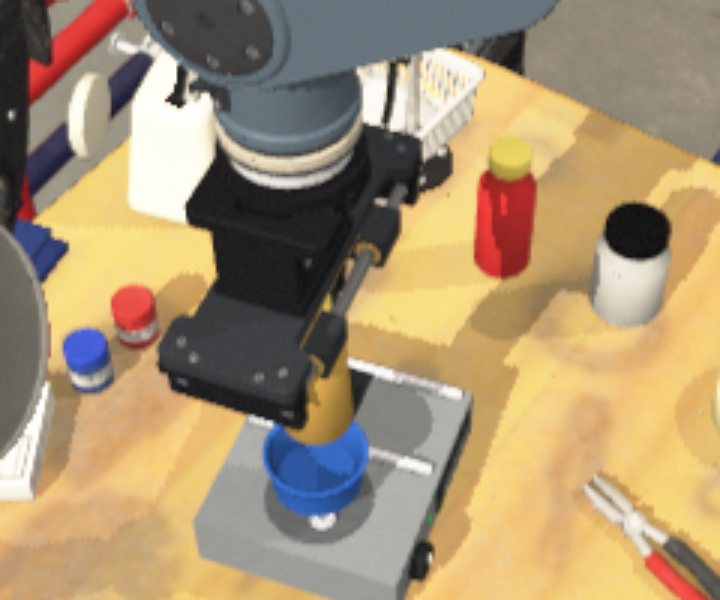

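The bottle is held upright over the blue cradle, with its foot at about (320,430) in the crop. I'll fit its axis.

```bash
python3 - <<'E'
import numpy as np
from scipy.optimize import least_squares as L
for n in("scene","top"):
    q=np.load(n+".npy")
    for lo,hi in((.14,.165),(.165,.19),(.14,.2)):
        p=q[(q[:,2]>lo)&(q[:,2]<hi)]
        if len(p)>15:
            r=L(lambda c:np.hypot(p[:,0]-c[0],p[:,1]-c[1])-.022,[.518,.151],loss="soft_l1",f_scale=.002);print(n,lo,len(p),r.x.round(4),np.abs(r.fun).mean())
    print(q[:,2].min())
E
```

```text
scene 0.14 117 [0.5167 0.1447] 0.0007551407523769853
scene 0.165 119 [0.5166 0.1471] 0.000567642126672534
scene 0.14 279 [0.5164 0.1459] 0.0009682242190799991
0.14150066252491322
top 0.14 37 [0.516  0.1479] 0.0003056303412561692
top 0.165 39 [0.5159 0.1492] 0.00023738490615626872
top 0.14 90 [0.5161 0.1483] 0.00041096714042529236
0.14631601523268822
```

Emit:
send_rows --moves '[0, 0.2, 0, -1, 0, 0, 0, 0, 0.2, 0, -2.2, 0, 0, 0, 0, 0.2, 0, -3.4, 0, 0, 0, 0, 0.2, 0, -4.2, 0, 0, 0, 0, 0.2, 0, -4.4, 0, 0, 0]'

```text
time: 8.78
position: [0.5199, 0.151, 0.1636]
tool_rot: [0.997, 0.079, -0.002, 0.0]
ft_force: [-0.2, 0.4, -1.3]
grip_width: 0.0438
grip_force: 43.4
```

Emit:
send_rows --moves '[0, 0, 0, -0.3, 0, 0, 0, 0, 0, 0, -0.6, 0, 0, 0, 0, 0, 0, -0.9, 0, 0, 0, 0, 0, 0, -1.2, 0, 0, 0, 0, 0, 0, -1.2, 0, 0, 0]'

```text
time: 9.2
position: [0.5211, 0.1521, 0.1532]
tool_rot: [0.997, 0.08, -0.0, -0.0]
ft_force: [-0.1, 1.0, -1.8]
grip_width: 0.0437
grip_force: 43.4
```

Emit:
send_rows --moves '[0, 0, 0, -0.3, 0, 0, 0, 0, 0, 0, -0.6, 0, 0, 0, 0, 0, 0, -0.8, 0, 0, 0, 0, 0, 0, -1.0, 0, 0, 0, 0, 0, 0, -1.0, 0, 0, 0]' --grip_force 60

```text
time: 9.62
position: [0.5217, 0.1521, 0.1439]
tool_rot: [0.997, 0.08, 0.001, -0.0]
ft_force: [-0.9, -0.3, 6.0]
grip_width: 0.0434
grip_force: 57.9
```

Emit:
send_rows --moves '[0, 0, 0, -0.2, 0, 0, 0, 0, 0, 0, -0.4, 0, 0, 0, 0, 0, 0, -0.5, 0, 0, 0, 0, 0, 0, -0.6, 0, 0, 0, 0, 0, 0, -0.6, 0, 0, 0]'

```text
time: 10.03
position: [0.522, 0.1521, 0.1386]
tool_rot: [0.997, 0.08, 0.001, -0.0]
ft_force: [-1.1, 0.2, 7.3]
grip_width: 0.0435
grip_force: 57.8
```

Emit:
send_rows --moves '[0, 0, 0, -0.2, 0, 0, 0, 0, 0, 0, -0.4, 0, 0, 0, 0, 0, 0, -0.6, 0, 0, 0, 0, 0, 0, -0.7, 0, 0, 0, 0, 0, 0, -0.7, 0, 0, 0]'

```text
time: 10.45
position: [0.5222, 0.1521, 0.1321]
tool_rot: [0.997, 0.08, 0.001, -0.0]
ft_force: [-2.1, -0.5, 10.8]
grip_width: 0.0435
grip_force: 57.8
```

Emit:
send_rows --moves '[0, 0, 0, -0.1, 0, 0, 0, 0, 0, 0, -0.2, 0, 0, 0, 0, 0, 0, -0.3, 0, 0, 0, 0, 0, 0, -0.3, 0, 0, 0]'

```text
time: 10.78
position: [0.5233, 0.1518, 0.1313]
tool_rot: [0.997, 0.08, 0.003, 0.0]
ft_force: [-4.3, -2.6, 21.9]
grip_width: 0.0433
grip_force: 58.1
```

Emit:
send_rows --moves '[0, 0, 0, -0.1, 0, 0, 0, 0, 0, 0, -0.1, 0, 0, 0, 0, 0, 0, -0.1, 0, 0, 0, 0, 0, 0, -0.1, 0, 0, 0]'

```text
time: 11.12
position: [0.5235, 0.1515, 0.131]
tool_rot: [0.997, 0.08, 0.003, 0.001]
ft_force: [-5.4, -3.3, 27.4]
grip_width: 0.043
grip_force: 58.4
```

```bash
python3 - <<'E'
from h import *
o=monitor.get_obs();print(o["position"],o["ft_force"],o["grip_width"],o["time"])
a=get("scene");cv2.imwrite("pics/s3.png",cv2.resize(a["pixels"][100:300,180:420],None,fx=3,fy=3))
m=mask(a,(105,150,60),(125,255,255));v,u=np.where(m>0);p=pts(a,np.c_[u,v])
q=p[np.hypot(p[:,0]-.519,p[:,1]-.151)<.04];print(len(q),np.percentile(q[:,2],[50,90,97,100]))
E
```

```text
[0.5234729  0.15147792 0.13104851] [-5.40712926 -3.32433038 27.40849612] 0.0429990915560237 11.1167
250 [0.07493661 0.08926653 0.09052494 0.09203902]
```

View pics/s3.png

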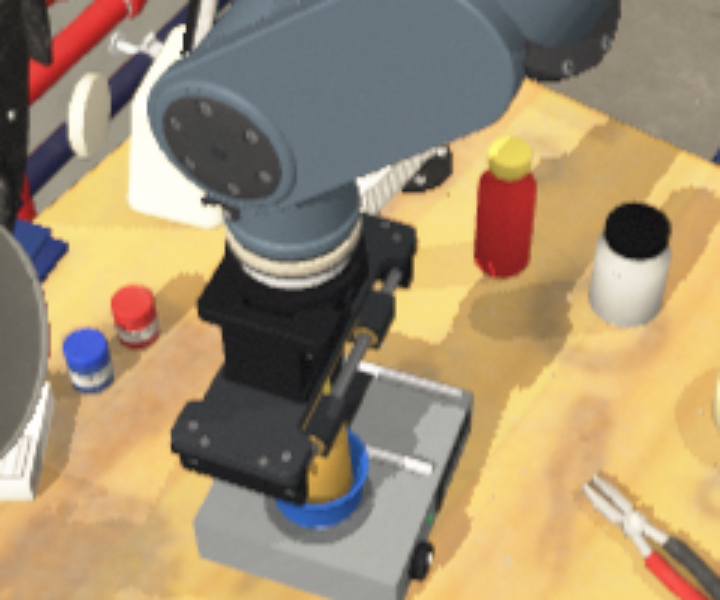

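The bottle stands upright in the cradle (320,490). The rim has dropped from about 103 mm to 89–90 mm, which matches the full 14 mm of travel, and the push is 27 N against the stop. The jar has not moved, so I'm handing in.

```bash
python3 -c "
from rig import workorder
print(workorder.hand_in())"
```

```text
the job is handed in; nothing more can be done
None
```

The job is handed in at about 11 s on the robot's clock: the cover is fully shut, the amber bottle stands upright in the cradle and is held at the bottom of its travel with about 27 N, and the jar was not touched; the hand-in returned no verdict.

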